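# Lock the pipe coupon's quick-release collar

## Task

The quick-release collar that holds the weld-test pipe still has to be locked. First turn its nut tight by swinging the nut's bar over, away from the robot, until it comes to a firm stop; then fold the cam lever on the other side, against its firm resistance, fully home beside the collar. Leave the empty spare collar untouched.

Things in the scene. Friction and masses are not known exactly. Their poses are not given: they have to be found in the camera images.
- clamp: Fixed steel split-collar clamp with a grooved pipe (48 mm diameter, top at 115) standing in it. Origin: underside of base plate (130 x 100 x 12), on the pipe's axis; z up. Collar 68 mm diameter, 53 to 87 high; ears at x -61 to -29, y +-16. Skewer along y at x -48, height 70: nut on its -y end, cam lever on its +y end. x runs from ears to pipe, away from the robot within 0.35 rad. mm, clamp frame.
- nut (a joint): Nut hub (24 mm diameter, y -45 to -19) on the skewer, with a radial 10 mm bar at y -32 ending in a 16 mm ball, centre 66 mm from the axis. Value, rad: 0 = bar upright; negative leans to the clamp's -x (robot side, loose). Ball at x = -48 + 66 sin, height 70 + 66 cos (mm). Tighten by moving its top to +x; firm stop, tight, at +0.45. Needs 0.28 N m; stays where left. Push along its arc.
- lever (a joint): Steel cam lever, 82 mm from pivot to tip, 10 thick, 16 to 22 high, mid-height 70; level swing about a vertical pivot at x -48, y +40 (clamp frame). Value, rad: 0 = open, along clamp +y; 1.57 = closed, at its stop, along +x beside the collar. Tip x = -48 + 82 sin, y = 40 + 82 cos (mm). Needs 0.35 N m when open, rising evenly to 0.5 N m closed (8 N at 60 mm). Stays where left.
- spare: The other steel split-collar clamp, of the same build with nut and lever but empty (no pipe in the collar). Same frame convention. To be left untouched.
There are look-alikes about, which are no part of the job. What is shaped like the clamp but pink is not meant.

How it is judged:
On the way, in this order (a step that is already met when the one before it is completed fails the run):
1. the nut is tight while the lever is still open (value of joint nut above 0.27 rad and value of joint lever below 0.8 rad), for 0.1 s.
2. the lever is folded home with the nut still tight (value of joint lever above 1.38 rad and value of joint nut above 0.27 rad), for 0.2 s.
At the end, for the whole second after the job is handed in: The nut of the collar with the pipe is tight (within 0.18 rad, 10 degrees, of its firm stop at 0.45) and its lever is folded home (within 0.19 rad, 11 degrees, of its stop at 1.57), both staying so (all of step 2); the robot touches nothing.
It fails at once if the robot pushes the empty spare clamp, its nut or its lever (over 2 N) (contact force between any of the arm, the fingers and spare above 2 N).
It also fails if it takes over 45 s, if anything falls off the work surface, if the arm or the gripper's body presses on something with over 40 N, if the wrist force passes 120 N, or if a joint passes its speed limit or range.

## Robot

A 7-joint arm with a two-finger parallel gripper is mounted at the origin on the work surface. World frame = base frame: x ahead of the robot, y to its left, z up, the work surface at z = 0. Lengths are in m, angles in rad, forces in N, time in s.
With the tool pointing down it reaches from about 0.425 to 0.875 m from the base axis. Payload 4.7 kg.
Tool frame: the origin (TCP) lies at the very end of the fingers, on their centre line; the grasp point (between the pads) lies 19 mm behind it; x points along the fingers, y is the direction in which the jaws open and shut, and the axes are right-handed (so a half turn about x gives the same grasp; the last joint's range is limited). The gripper opens to 87 mm and grips with 3 to 60 N. Pads are 19 mm wide; open, the fingers measure 117 mm over their backs; the gripper's body (75 mm by 190 mm) begins 51 mm behind the grasp point.
Start: joints at [1.226, 0.321, -0.07, 1.45, 0.023, 1.371, -0.057], TCP at [0.228, -0.609, 0.223] pointing down, gripper open.
Joint ranges: [-2.86, 2.86], [-0.3, 2.09], [-1.38, 1.24], [0.06, 2.45], [-1.56, 4.7], [0.09, 2.05], [-2.69, 2.69]. Speed limits (rad/s): [2.57, 2.57, 3.14, 3.14, 3.14, 3.14, 3.14].

## Interface

Orientations are given as a rotation vector (axis times angle).
In Python, from bench import ctrl gives the robot as it stands.
- The arm moves only by the tool step_arm, never from a script. Its argument "increments" is one flat list of numbers, 6 for each row, row after row: the shift along the tool's x, y, z in cm, then the turn, a rotation vector about the tool's x, y, z in rad. In form: [tx, ty, tz, ax, ay, az, tx, ty, tz, ax, ay, az, ...]. A call has 1 to 12 rows; each row shifts and turns the commanded pose from where the row before left it, along the tool's axes as they then stand; what a row does not reach is not made up. A row lasts 1/8 s, in which the tool goes at most 62.5 mm and 10.7 degrees, less where a joint would pass 70% of its speed; a pose out of reach is approached as far as the arm can. A call with a gripper value outside its range is refused whole. "fingers" is the opening in per cent of the stroke, from 0 (shut) to 100 (fully open), set as the call begins (left out, the last holds). The fingers move at their own pace and stop on an object; "force" is the grip in N (left out, the last holds). Time passes only in rows, so rows that do not move let the fingers close. It gives the time, the measured TCP pose, the force and the opening at its end, in the units of the state.
- ctrl.get_state(): the state, without advancing time (a new reading comes with each control period).
- ctrl.get_image(name): name is "scene" or "side" or "wrist"; returns the picture (420x560x3 uint8, red, green, blue); there is no depth.
- ctrl.camera_params(name): a dict with "vertical_fov" (degrees; the focal length in pixels is half the picture's height over the tangent of half this angle, whatever the lens; pixels are square), "cx", "cy" (the principal point, pixels), "R" (3x3) and "t" (3): a world point X has camera coordinates R X + t. Camera axes: x right, y down, z forward; pixel columns grow to the right and rows downward; lengths in m; the calibration is good to about 2 mm. A picture is of the moment at which its call begins: read the wrist's pose just before it. camera_params takes no time and is no camera call; for the wrist camera it gives the pose at the moment of the call.
- ctrl.close_job(): hands the job in, once; it reports no verdict.
Trained networks look in the newest picture that a camera, given by its name, has taken for a name from the list of things; names that differ only in an ending like _2 or _b are one class to them, and where a whole thing is asked for, a point or a joint stands for the part that bears it (a point fixed in the world has none). Each returns a list of dicts, best first, with "score" (0 to 1); they miss things now and then, are a little off and sometimes report something else, mostly with a low value. They report only what shows in the picture. A call takes as long as a camera call. They do not tell look-alikes from the thing itself.
- ctrl.search_frame(camera, name): "xyz" ([x, y, z] in m, in the coordinates of the camera as it stood for that picture, good to about 4 mm: the middle of the surface that is visible of it).
- ctrl.silhouettes(camera, name): "pixels" (420x560 bool, what is visible of it).
- ctrl.spot_point(camera, name): "xyz" ([x, y, z] in m, in the coordinates of the camera as it stood for that picture, good to about 4 mm: a listed point, or the origin of a listed thing).
The state is a dict: "time": time; "joint_positions": joint angles; "qd": joint speeds; "joint_torque": joint torques, N m; "position": TCP position; "tool_rot": TCP orientation; "ft_force": force on the tool from outside, world axes, zero at the start; "torque": the same for the moment, N m; "grip_width": opening from 0.0 (shut) to 1.0 (fully open).
Only numpy, scipy, OpenCV 4.12 (cv2) and the standard library are available. Lean on these libraries where they do the work, as an engineer would, in place of code of your own. Each camera call takes 0.05 s, during which the arm holds its last target.

## Working session

There is one attempt and no reset: what is moved stays moved. The work goes in short steps, Python scripts to look and compute and a tool call to move; the robot and the scene stay as the last step left them, time stands still between calls to the robot, and variables do not carry over. Pictures are saved under pics/ and viewed, and the job is handed in when it is done.

Besides the shell and the picture viewer there is one more tool, called after "Request:" by a JSON object that holds its "api" and its "payload", one argument or row to a line. step_arm: Moves the arm, as the interface text tells. Its arguments: {"type":"object","properties":{"increments":{"type":"array","items":{"type":"number"}},"fingers":{"type":"number"},"force":{"type":"number"}},"required":["increments"]}

```bash
mkdir -p pics; ls; cat > h.py <<'E'
from bench import ctrl
import numpy as np, cv2
from scipy.spatial.transform import Rotation as Rn
def save(cam,fn):
    im=ctrl.get_image(cam); cv2.imwrite('pics/'+fn,im[:,:,::-1]); return im
def K(cam):
    p=ctrl.camera_params(cam); f=210/np.tan(np.radians(p['vertical_fov'])/2)
    return f,p['cx'],p['cy'],np.array(p['R']),np.array(p['t'])
def toworld(cam,c,k=None):
    f,cx,cy,R,t=k or K(cam); return R.T@(np.array(c)-t)
def proj(cam,X,k=None):
    f,cx,cy,R,t=k or K(cam); c=R@np.array(X)+t; return cx+f*c[0]/c[2],cy+f*c[1]/c[2]
def onplane(cam,u,v,z,k=None):
    f,cx,cy,R,t=k or K(cam); d=R.T@np.array([(u-cx)/f,(v-cy)/f,1]); o=-R.T@t
    return o+d*(z-o[2])/d[2]
E
python3 - <<'E'
from h import *
np.set_printoptions(precision=4,suppress=True)
for c in ['scene','side','wrist']:
    save(c,c+'0.png'); print(c,K(c))
    for n in ['clamp','nut','lever','spare']:
      for fn in (ctrl.spot_point,):
        for d in fn(c,n): print(n,round(d['score'],2),toworld(c,d['xyz']))
print(ctrl.get_state())
E
```

```text
pics
scene (np.float64(379.3492763624158), 277.5408407950317, 209.1979825690478, array([[-0.7999,  0.6001, -0.0049],
       [ 0.4824,  0.6381, -0.6001],
       [-0.357 , -0.4824, -0.7999]]), array([ 0.3836, -0.1483,  0.853 ]))
clamp 0.96 [ 0.5379 -0.1838 -0.0054]
clamp 0.91 [0.2922 0.1819 0.0037]
clamp 0.78 [ 0.2778 -0.2509  0.0037]
clamp 0.53 [0.5758 0.1986 0.0012]Traceback (most recent call last):
  File "<stdin>", line 7, in <module>
ValueError: it knows: clamp, spare
```

```bash
python3 - <<'E'
from h import *
np.set_printoptions(precision=4,suppress=True)
for c in ['scene','side','wrist']:
    save(c,c+'0.png'); print(c,K(c))
    for n in ['clamp','spare']:
        for d in ctrl.spot_point(c,n): print(n,round(d['score'],2),toworld(c,d['xyz']),np.round(proj(c,toworld(c,d['xyz']))))
s=ctrl.get_state();print(s['time'],s['position'],s['tool_rot'],s['ft_force'],s['grip_width'])
try: print([ (d['score'],d['xyz']) for d in ctrl.search_frame('scene','nut')],[ (d['score'],d['xyz']) for d in ctrl.search_frame('scene','lever')])
except Exception as e: print(e)
E
```

```text
scene (np.float64(379.3492763624158), 277.5408407950317, 209.1979825690478, array([[-0.7999,  0.6001, -0.0049],
       [ 0.4824,  0.6381, -0.6001],
       [-0.357 , -0.4824, -0.7999]]), array([ 0.3836, -0.1483,  0.853 ]))
clamp 0.82 [0.292  0.1816 0.0016] [426. 271.]
clamp 0.77 [ 0.2739 -0.2468  0.0028] [285. 133.]
clamp 0.67 [ 0.5356 -0.1827 -0.0008] [199. 206.]
spare 0.96 [0.5787 0.1964 0.0027] [304. 385.]
side (np.float64(509.1130899450605), 277.83343227185577, 202.4002863221459, array([[-0.9851, -0.1717,  0.0049],
       [-0.1213,  0.6748, -0.728 ],
       [ 0.1217, -0.7178, -0.6856]]), array([0.416 , 0.1088, 0.8636]))
clamp 0.66 [ 0.5415 -0.1739 -0.0006] [236. 167.]
clamp 0.66 [0.2899 0.184  0.0026] [344. 333.]
clamp 0.61 [ 0.2803 -0.2451 -0.0049] [364. 161.]
spare 0.92 [0.5717 0.1951 0.0037] [161. 311.]
wrist (np.float64(300.4271208865136), 275.17647493940467, 212.43812350802745, array([[ 0.3507, -0.9365, -0.0002],
       [-0.9013, -0.3376,  0.2713],
       [-0.2541, -0.095 , -0.9625]]), array([-0.6504, -0.0342,  0.3905]))
0.55 [ 0.2282 -0.6086  0.2226] [ 2.0259  0.3673 -2.0259] [ 0.2604  0.5036 -0.0337] 1.00325877587675
[(0.74, [0.2678, 0.0061, 0.6151]), (0.61, [-0.1287, -0.1045, 0.6972]), (0.43, [0.0419, -0.2748, 0.8105])] [(0.87, [-0.0798, -0.0206, 0.6673]), (0.64, [0.334, 0.0896, 0.5769]), (0.63, [0.0846, -0.1813, 0.7868])]
```

View pics/scene0.png

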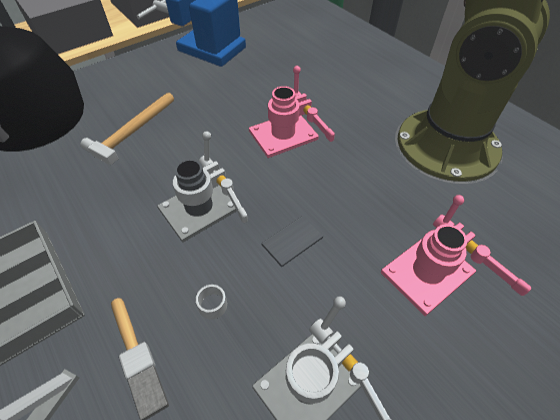

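View pics/side0.png

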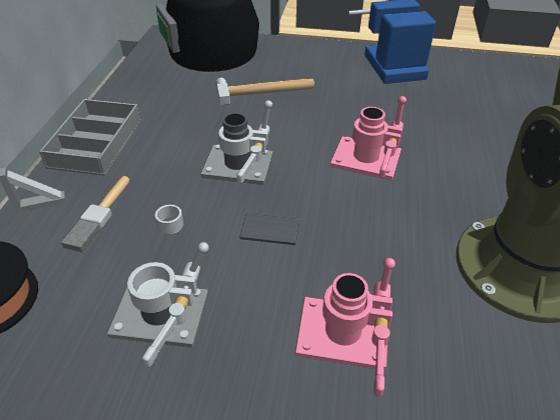

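View pics/wrist0.png

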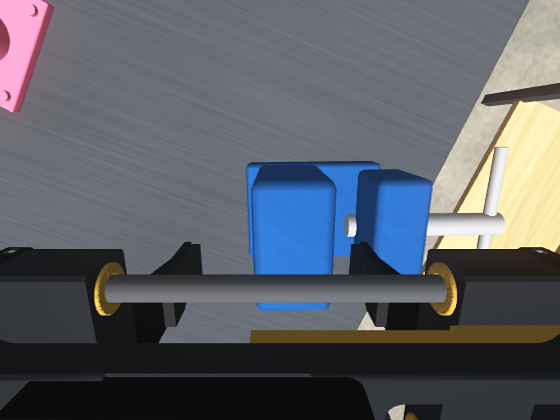

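```bash
python3 - <<'E'
import cv2
a=cv2.imread('pics/scene0.png')[120:245,145:255]; cv2.imwrite('pics/c1.png',cv2.resize(a,None,fx=5,fy=4.8,interpolation=cv2.INTER_CUBIC)[:600])
a=cv2.imread('pics/side0.png')[90:190,190:290]; cv2.imwrite('pics/c2.png',cv2.resize(a,None,fx=6,fy=6,interpolation=cv2.INTER_CUBIC))
E
```

```text
(no output)
```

View pics/c1.png

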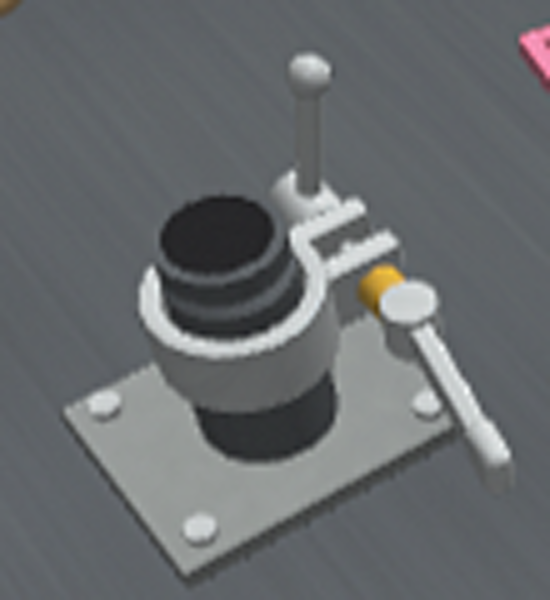

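View pics/c2.png

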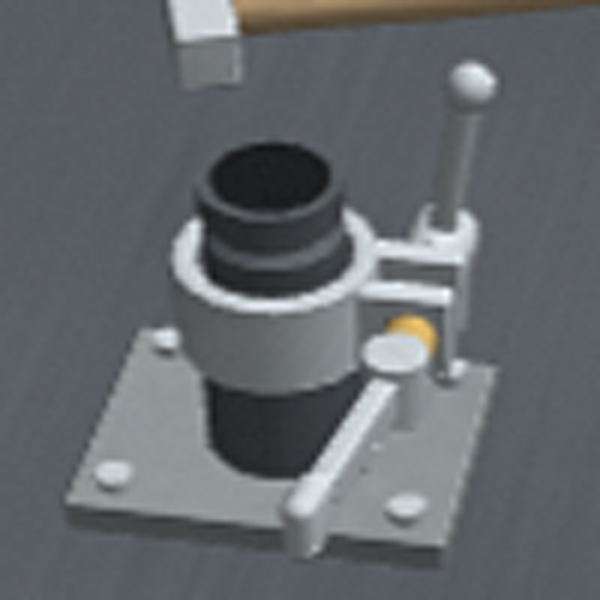

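```bash
python3 - <<'E'
from h import *
from scipy.optimize import least_squares
np.set_printoptions(precision=4,suppress=True)
Ks={c:K(c) for c in('scene','side')}
S=lambda x,y:(145+x/5-.4,120+y/4.8-.4); D=lambda x,y:(190+x/6-.4,90+y/6-.4)
for n,p in dict(FL=D(68,503),FR=D(445,540),BR=D(497,368),BL=D(140,335)).items(): print(n,onplane('side',*p,.012))
for n,p in dict(a=S(185,572),b=S(65,410)).items(): print(n,onplane('scene',*p,.012))
obs=[('side',D(268,178),'pipe'),('side',D(473,84),'ball'),('scene',S(310,73),'ball'),('scene',S(217,237),'pipe'),('side',D(395,353),'piv'),('scene',S(408,300),'piv'),
('side',D(303,503),'tip'),('scene',S(492,447),'tip'),
('side',D(68,503),(65,50,12)),('side',D(445,545),(-65,50,12)),('side',D(497,368),(-65,-50,12)),('side',D(140,330),(65,-50,12)),('scene',S(185,572),(65,50,12)),('scene',S(65,410),(65,-50,12))]
def pts(q):
    x,y,th,n,l,bx,hz=q
    f=lambda p:np.array([x+(np.cos(th)*p[0]-np.sin(th)*p[1])/1e3,y+(np.sin(th)*p[0]+np.cos(th)*p[1])/1e3,p[2]/1e3])
    g={'pipe':(0,0,115),'ball':(-48+66*np.sin(n),-32,70+66*np.cos(n)),'piv':(-48,40,80+hz),'tip':(-48+78*np.sin(l),40+78*np.cos(l),78+hz*0)}
    out=[]
    for c,uv,k in obs:
        P=g[k] if isinstance(k,str) else (k[0]+bx,k[1],k[2])
        out.append(np.array(proj(c,f(P),Ks[c]))-uv)
    return np.concatenate(out)
r=least_squares(pts,[.54,-.18,0,0,0.1,0,0],loss='soft_l1')
print(r.x); print(pts(r.x).reshape(-1,2))
E
```

```text
FL [ 0.6006 -0.1263  0.012 ]
FR [ 0.4732 -0.1301  0.012 ]
BR [ 0.4729 -0.2242  0.012 ]
BL [ 0.6014 -0.2205  0.012 ]
a [ 0.6021 -0.1273  0.012 ]
b [ 0.6023 -0.2244  0.012 ]
[ 0.5388 -0.1777  0.021  -0.1985  0.1956 -1.3609  0.2956]
[[-0.0242 -0.2378]
 [-0.1934  0.3845]
 [ 0.0478 -0.1686]
 [-0.0592 -0.7883]
 [ 0.0486 -0.0321]
 [ 0.1095  0.0164]
 [-0.6439  0.7371]
 [ 0.9888  1.4039]
 [-0.3684 -0.0553]
 [ 0.8084 -0.408 ]
 [ 0.1616 -1.4114]
 [-0.226  -0.8995]
 [ 0.6147  0.1345]
 [-0.986  -0.3368]]
```

```bash
cat >> h.py <<'E'
np.set_printoptions(precision=4,suppress=True)
C=np.array([.5388,-.1777]);TH=.024
def cw(x,y,z): return np.array([C[0]+(np.cos(TH)*x-np.sin(TH)*y)/1e3,C[1]+(np.sin(TH)*x+np.cos(TH)*y)/1e3,z/1e3])
def wc(X): 
    d=(np.array(X[:2])-C)*1e3; return np.array([np.cos(TH)*d[0]+np.sin(TH)*d[1],-np.sin(TH)*d[0]+np.cos(TH)*d[1],X[2]*1e3])
def st():
    s=ctrl.get_state(); R=Rn.from_rotvec(s['tool_rot']).as_matrix()
    print('t',s['time'],'q7',s['joint_positions'],'clampframe',wc(s['position']),'F',s['ft_force']); print('Rtool',R); return s,R
def delta(tx,ty,tz): 
    s,R=st(); d=R.T@(cw(tx,ty,tz)-s['position'])*100; print('d cm tool',d); return d
def yawerr(lev):  # turn about tool x so jaw axis is along clamp dir at lever angle lev
    s=ctrl.get_state(); R=Rn.from_rotvec(s['tool_rot']).as_matrix()
    a=np.arctan2(R[1,1],R[0,1]); des=TH+np.pi/2-lev
    e=(a-des+np.pi/2)%np.pi-np.pi/2; print('turn about tool x',e); return e
E
python3 - <<'E'
from h import *
delta(-100,-36,330); yawerr(0)
s,R=st(); print('z up:',R.T@[0,0,10])
# vise height check
for d in ctrl.search_frame('side','clamp'): print(d['score'],toworld('side',d['xyz']))
E
```

```text
t 0.65 q7 [ 1.2261  0.3209 -0.0701  1.4505  0.0226  1.3708 -0.0569] clampframe [-320.8177 -423.3547  222.626 ] F [ 0.248  -0.3426  0.1758]
Rtool [[ 0.      0.3512 -0.9363]
 [-0.0001 -0.9363 -0.3512]
 [-1.      0.0001  0.    ]]
d cm tool [-10.7421 -29.3276 -33.5832]
turn about tool x 0.33480575075834595
t 0.65 q7 [ 1.2261  0.3209 -0.0701  1.4505  0.0226  1.3708 -0.0569] clampframe [-320.8177 -423.3547  222.626 ] F [ 0.248  -0.3426  0.1758]
Rtool [[ 0.      0.3512 -0.9363]
 [-0.0001 -0.9363 -0.3512]
 [-1.      0.0001  0.    ]]
z up: [-10.       0.0012   0.0003]
0.92 [0.2861 0.209  0.0754]
0.62 [ 0.2725 -0.222   0.0612]
0.59 [ 0.5248 -0.1536  0.0676]
```

Request:
{"api": "step_arm", "payload": {
  "increments": [-5.4,0,0,0,0,0,-5.4,0,0,0,0,0,0,-3.26,-3.73,0,0,0,0,-3.26,-3.73,0,0,0,0,-3.26,-3.73,0,0,0,0,-3.26,-3.73,0,0,0,0,-3.26,-3.73,0,0,0,0,-3.26,-3.73,0,0,0,0,-3.26,-3.73,0,0,0,0,-3.26,-3.73,0,0,0,0,-3.26,-3.73,0,0,0,0,0,0,0.15,0,0],
  "fingers": 0,
  "force": 40
}}

```text
time: 2.2
position: [0.4417, -0.2111, 0.3311]
tool_rot: [2.11, 0.226, -2.107]
ft_force: [-0.6, -0.4, 0.1]
grip_width: 0.006
```

Request:
{"api": "step_arm", "payload": {
  "increments": [0,0,0,0.15,0,0,0,0,0,0.035,0,0,0,0,0,0,0,0]
}}

```text
time: 2.58
position: [0.4394, -0.2161, 0.3306]
tool_rot: [2.209, 0.028, -2.208]
ft_force: [-0.1, -0.1, 0.2]
grip_width: 0.005
```

```bash
python3 - <<'E'
from h import *
delta(-100,-36,122); yawerr(0); save('wrist','w1.png'); save('side','s1.png')
print(proj('wrist',cw(-61,-32,135)),proj('wrist',cw(0,0,115)),proj('wrist',cw(-48,40,81)))
E
```

```text
t 2.575 q7 [ 0.8408 -0.0401 -0.4205  1.642  -0.0162  1.536  -1.1243] clampframe [-100.2573  -36.0316  330.628 ] F [-0.1083 -0.0583  0.2135]
Rtool [[ 0.0001  0.0254 -0.9997]
 [-0.0002 -0.9997 -0.0254]
 [-1.      0.0002 -0.0001]]
d cm tool [20.8628 -0.0068 -0.0235]
turn about tool x 0.0013690484520854085
(np.float64(270.96832144856756), np.float64(157.59439010521743)) (np.float64(244.05984550524886), np.float64(103.94983918455257)) (np.float64(217.68992499457607), np.float64(143.88620681471565))
```

View pics/w1.png

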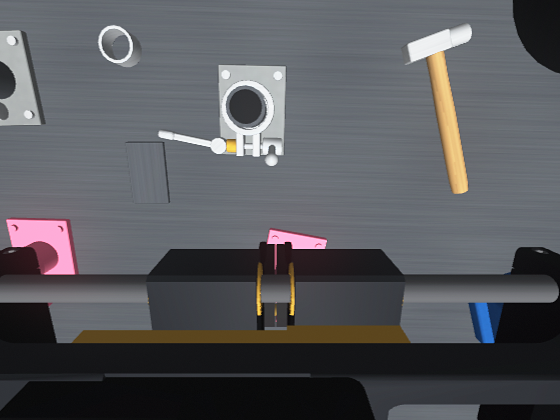

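View pics/s1.png

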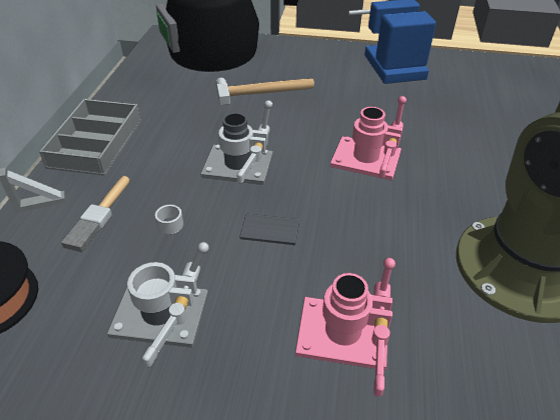

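Request:
{"api": "step_arm", "payload": {
  "increments": [5,0,0,0,0,0,5,0,0,0,0,0,5,0,0,0,0,0,4.5,0,0,0,0,0,1.3,0,0,0,0,0,0,0,-1,0,0,0,0,0,-1,0,0,0,0,0,-1,0,0,0,0,0,-1,0,0,0]
}}

```text
time: 3.8
position: [0.4795, -0.2157, 0.1242]
tool_rot: [2.207, 0.025, -2.211]
ft_force: [-6.2, 0.0, 3.9]
grip_width: 0.007
```

```bash
python3 - <<'E'
from h import *
delta(-36,-36,122); save('side','s2.png')
E
python3 -c "
import cv2
a=cv2.imread('pics/s2.png')[60:200,150:330]; cv2.imwrite('pics/s2c.png',cv2.resize(a,None,fx=4,fy=4))"
```

```text
t 3.8 q7 [ 0.7884  0.1592 -0.4516  1.8667  0.0783  1.1337 -1.2388] clampframe [-60.1833 -36.5972 124.1979] F [-6.1672  0.0205  3.8786]
Rtool [[-0.0017  0.0236 -0.9997]
 [-0.0012 -0.9997 -0.0236]
 [-1.      0.0012  0.0017]]
d cm tool [ 0.2156 -0.061  -2.4187]
```

View pics/s2c.png

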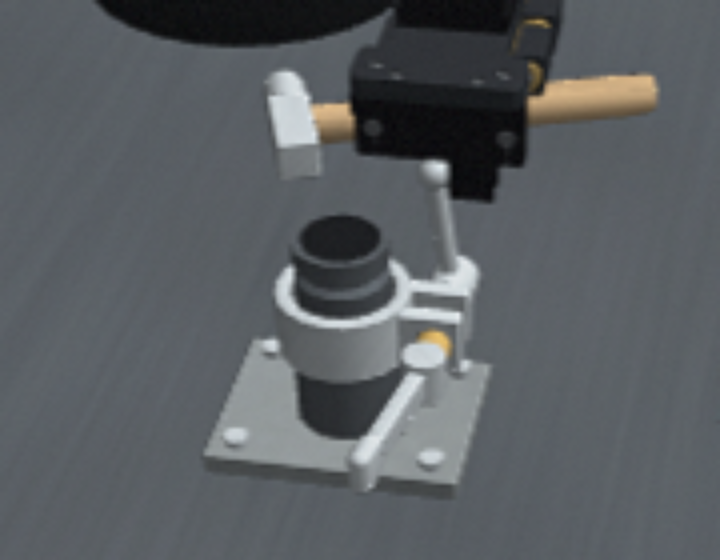

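The fingers are against the ball (side picture crop, about 435,172), which is moving over. I keep pushing along the arc.

Request:
{"api": "step_arm", "payload": {
  "increments": [0.1,0,-0.6,0,0,0,0.1,0,-0.6,0,0,0,0.1,0,-0.6,0,0,0,0,0,-0.5,0,0,0,0,0,-0.2,0,0,0,0,0,0,0,0,0]
}}

```text
time: 4.6
position: [0.4999, -0.2153, 0.1193]
tool_rot: [2.199, 0.025, -2.222]
ft_force: [-14.1, -1.0, 7.8]
grip_width: 0.006
```

```bash
python3 - <<'E'
from h import *
delta(-36,-36,122); save('side','s3.png')
E
python3 -c "
import cv2
a=cv2.imread('pics/s3.png')[60:200,150:330]; cv2.imwrite('pics/s3c.png',cv2.resize(a,None,fx=4,fy=4))"
```

```text
t 4.6 q7 [ 0.7634  0.2112 -0.4543  1.8213  0.1049  1.1421 -1.275 ] clampframe [-39.7995 -36.7054 119.2534] F [-14.0584  -0.9812   7.7756]
Rtool [[-0.0105  0.0226 -0.9997]
 [ 0.     -0.9997 -0.0226]
 [-0.9999 -0.0003  0.0105]]
d cm tool [-0.2786 -0.0712 -0.377 ]
```

View pics/s3c.png

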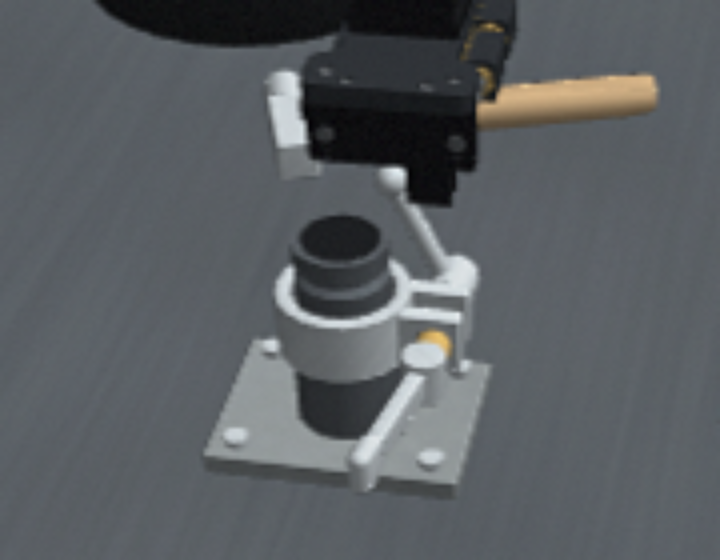

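```bash
python3 - <<'E'
from h import *
for n in np.arange(.2,.56,.05): print(round(n,2),proj('side',cw(-48+66*np.sin(n),-32,70+66*np.cos(n))))
E
```

```text
0.2 (np.float64(254.85225523836303), np.float64(102.78511039221911))
0.25 (np.float64(253.2252114069255), np.float64(102.97258405303006))
0.3 (np.float64(251.6241887488503), np.float64(103.2326645681778))
0.35 (np.float64(250.05361499665898), np.float64(103.5644118822827))
0.4 (np.float64(248.51779705257968), np.float64(103.96666770376153))
0.45 (np.float64(247.02090627007811), np.float64(104.43806222325848))
0.5 (np.float64(245.56696466474756), np.float64(104.97702173436544))
0.55 (np.float64(244.1598321227492), np.float64(105.58177708188633))
```

Request:
{"api": "step_arm", "payload": {
  "increments": [0,0,-0.4,0,0,0,0,0,0,0,0,0]
}}

```text
time: 4.9
position: [0.5005, -0.2154, 0.119]
tool_rot: [2.191, 0.025, -2.23]
ft_force: [-22.7, 1.5, 13.0]
grip_width: 0.005
```

Request:
{"api": "step_arm", "payload": {
  "increments": [0,0,2,0,0,0,0,0,3,0,0,0,0,0,0,0,0,0,-5,0,0,0,0,0,-5,0,0,0,0,0,0,0,0,0,0,0]
}}

```text
time: 5.65
position: [0.463, -0.2164, 0.2249]
tool_rot: [2.218, 0.022, -2.195]
ft_force: [1.4, 0.2, 0.0]
grip_width: 0.004
```

```bash
python3 - <<'E'
from h import *
delta(-75,104,210); yawerr(.2); save('side','s4.png');save('scene','sc4.png')
s,R=st(); print('lat tilt', R[:,0])
a=cv2.imread('pics/s4.png')[60:200,150:330]; cv2.imwrite('pics/s4c.png',cv2.resize(a,None,fx=4,fy=4))
E
```

```text
t 5.65 q7 [ 0.8247  0.0348 -0.4473  1.7821  0.0163  1.3167 -1.1724] clampframe [-76.6678 -36.9096 224.913 ] F [1.4198 0.1565 0.0206]
Rtool [[ 0.0104  0.0247 -0.9996]
 [-0.0049 -0.9997 -0.0247]
 [-0.9999  0.0052 -0.0102]]
d cm tool [  1.42   -14.0984  -0.162 ]
turn about tool x 0.20069652391080162
t 5.75 q7 [ 0.8247  0.0376 -0.447   1.7886  0.0167  1.3163 -1.1724] clampframe [-79.6721 -35.9239 220.3413] F [0.1678 0.3832 0.6092]
Rtool [[ 0.0027  0.0246 -0.9997]
 [-0.001  -0.9997 -0.0246]
 [-1.      0.0011 -0.0026]]
lat tilt [ 0.0027 -0.001  -1.    ]
```

View pics/s4c.png

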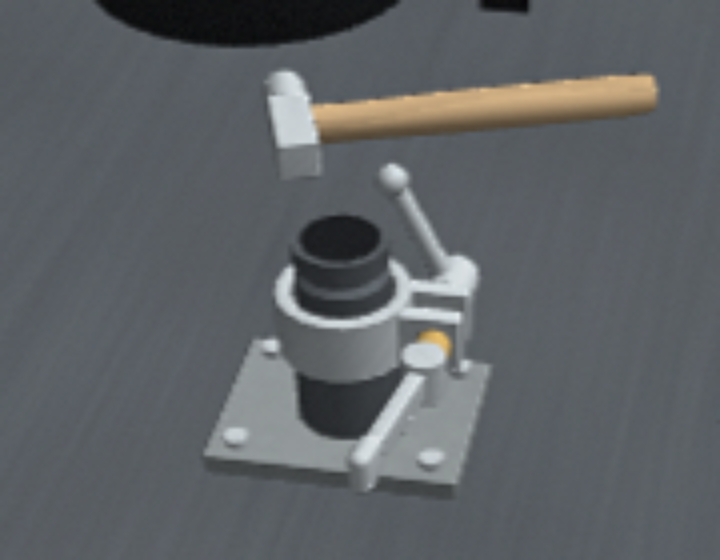

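The nut stayed over: the ball in the crop (393,178) corresponds to about 0.4–0.45 rad. Next is the lever.

Request:
{"api": "step_arm", "payload": {
  "increments": [0,-4,0,0,0,0,0,-4,0,0,0,0,0,-4,0,0,0,0,0,-2,0,0,0,0,0,0,0,0.1,0,0,0,0,0,0.1,0,0,0,0,0,0,0,0,0,0,0,0,0,0]
}}

```text
time: 6.75
position: [0.4551, -0.076, 0.2191]
tool_rot: [-2.129, 0.187, 2.13]
ft_force: [-0.2, 0.4, 0.4]
grip_width: 0.005
```

```bash
python3 - <<'E'
from h import *
delta(-72,106,66); yawerr(.2); save('wrist','w5.png')
for l in (.1,.2,.3):print(l,proj('wrist',cw(-48+80*np.sin(l),40+80*np.cos(l),81)))
E
```

```text
t 6.75 q7 [ 0.7188 -0.068  -0.579   1.8816 -0.0386  1.3177 -1.5955] clampframe [-81.2245 103.6503 219.1214] F [-0.2097  0.435   0.4379]
Rtool [[-0.0006 -0.1743 -0.9847]
 [ 0.0003 -0.9847  0.1743]
 [-1.     -0.0002  0.0006]]
d cm tool [15.3117 -0.4104 -0.8672]
turn about tool x 0.0007767718751670039
0.1 (np.float64(250.24283700396148), np.float64(165.30409289946255))
0.2 (np.float64(249.6575255228372), np.float64(157.1852036025545))
0.3 (np.float64(249.87808435800432), np.float64(148.94692720358776))
```

View pics/w5.png

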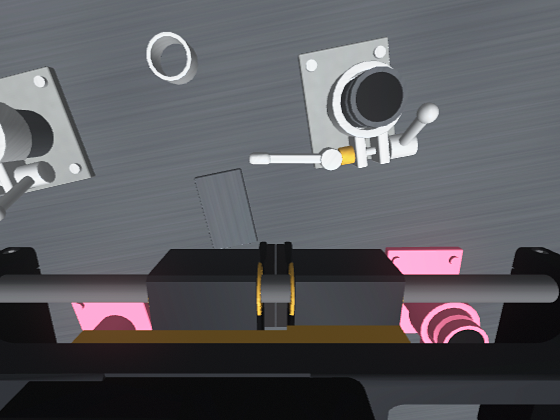

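Request:
{"api": "step_arm", "payload": {
  "increments": [5,0,0,0,0,0,5,0,0,0,0,0,4,-0.4,0,0,0,0,1.2,0,0,0,0,0,0,0,0,0,0,0,0,0,0,0,0,0]
}}

```text
time: 7.55
position: [0.4574, -0.0722, 0.0692]
tool_rot: [-2.133, 0.189, 2.126]
ft_force: [0.4, -0.6, 0.2]
grip_width: 0.003
```

```bash
python3 - <<'E'
from h import *
delta(-50,106,66); yawerr(.2); save('side','s6.png')
a=cv2.imread('pics/s6.png')[60:200,150:330]; cv2.imwrite('pics/s6c.png',cv2.resize(a,None,fx=4,fy=4))
# arc plan: tool pose center for lever angle
def P(l,d=14.5,r=60): return np.array([-48+r*np.sin(l)-d*np.cos(l),40+r*np.cos(l)+d*np.sin(l)])
print(P(.2))
# chord increments in tool frame with rotation dl per row: tool y=-(lever dir), tool z = ?
dl=.15
def fr(l): return np.array([-np.sin(l),-np.cos(l)]),np.array([-np.cos(l),np.sin(l)]) 
for l in (.2,.8):
    d=P(l+dl)-P(l); y,z=fr(l); print(d@y,d@z)
E
```

```text
t 7.55 q7 [ 0.6874  0.098  -0.608   2.0606  0.0674  0.9986 -1.7019] clampframe [-78.8919 107.4575  69.1965] F [ 0.4129 -0.5723  0.1829]
Rtool [[ 0.0028 -0.1754 -0.9845]
 [-0.001  -0.9845  0.1754]
 [-1.      0.0005 -0.003 ]]
d cm tool [ 0.328  -0.4323 -2.8594]
turn about tool x -0.00035438911376317606
[-50.2908 101.6847]
-1.4931175970297301 -9.129107318343344
-1.4931175970297308 -9.129107318343333
```

View pics/s6c.png

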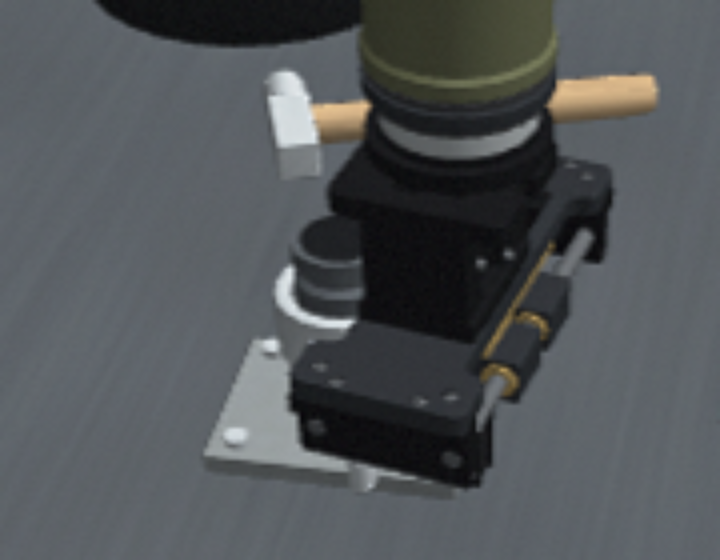

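Request:
{"api": "step_arm", "payload": {
  "increments": [0.1,0,-1,0,0,0,0.1,0,-1,0,0,0,0,0,-0.9,0,0,0,0,-0.15,-0.91,0.15,0,0,0,-0.15,-0.91,0.15,0,0,0,-0.15,-0.91,0.15,0,0,0,0,0,0,0,0]
}}

```text
time: 8.48
position: [0.5107, -0.0802, 0.0649]
tool_rot: [-1.858, 0.603, 1.867]
ft_force: [-4.5, 1.6, 2.4]
grip_width: 0.008
```

```bash
python3 - <<'E'
from h import *
delta(*[-48+60*np.sin(.65)-14.5*np.cos(.65),40+60*np.cos(.65)+14.5*np.sin(.65)],66); yawerr(.65); save('scene','sc7.png')
a=cv2.imread('pics/sc7.png')[80:260,120:320]; cv2.imwrite('pics/sc7c.png',cv2.resize(a,None,fx=3,fy=3))
E
```

```text
t 8.475 q7 [ 0.604   0.2248 -0.5475  1.938   0.1351  1.0189 -2.2012] clampframe [-25.7898  98.1727  64.9115] F [-4.5234  1.6195  2.4216]
Rtool [[-0.0039 -0.5863 -0.8101]
 [ 0.0016 -0.8101  0.5863]
 [-1.      0.001   0.0041]]
d cm tool [-0.1101 -0.0249 -0.3019]
turn about tool x -0.0004634514746131302
```

View pics/sc7c.png

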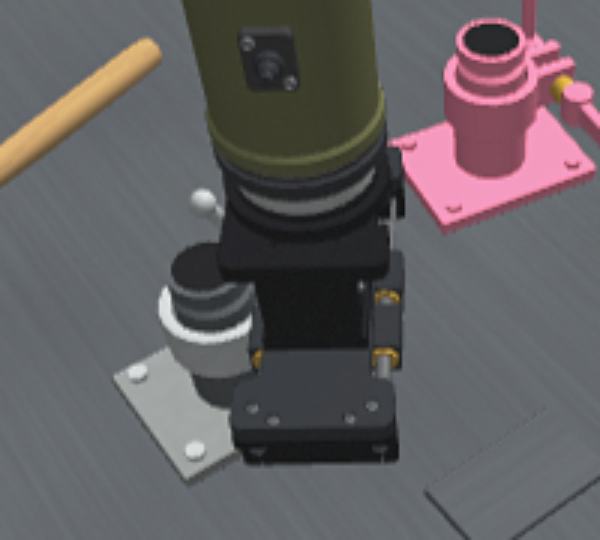

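Joint 7 is at -2.20 and its limit is -2.69, so it can't turn along to the end of the swing. I'll back off, lift, turn the tool half a turn (same shape), and carry on.

Request:
{"api": "step_arm", "payload": {
  "increments": [0,0,2.5,0,0,0,0,0,0,0,0,0,-5,0,0,0,0,0,-6,0,0,0,0,0,0,0,0,-0.18,0,0,0,0,0,-0.18,0,0,0,0,0,-0.18,0,0,0,0,0,-0.18,0,0,0,0,0,-0.18,0,0,0,0,0,-0.18,0,0,0,0,0,-0.18,0,0,0,0,0,-0.18,0,0]
}}

```text
time: 10.02
position: [0.4925, -0.0676, 0.176]
tool_rot: [1.738, 0.753, -1.736]
ft_force: [-0.7, 0.1, -0.3]
grip_width: 0.007
```

Request:
{"api": "step_arm", "payload": {
  "increments": [0,0,0,-0.18,0,0,0,0,0,-0.18,0,0,0,0,0,-0.18,0,0,0,0,0,-0.18,0,0,0,0,0,-0.18,0,0,0,0,0,-0.18,0,0,0,0,0,-0.18,0,0,0,0,0,-0.18,0,0,0,0,0,-0.18,0,0,0,0,0,0,0,0,0,0,0,0,0,0]
}}

```text
time: 11.4
position: [0.4918, -0.067, 0.1757]
tool_rot: [0.556, 1.497, -0.556]
ft_force: [-0.2, -0.4, 0.3]
grip_width: 0.004
```

```bash
python3 - <<'E'
from h import *
d=28
delta(*[-48+60*np.sin(.6)-d*np.cos(.6),40+60*np.cos(.6)+d*np.sin(.6)],66); yawerr(.65); save('wrist','w8.png')
for l in (.4,.5,.6,.65):print(l,proj('wrist',cw(-48+80*np.sin(l),40+80*np.cos(l),81)))
for n in (.3,.4,.45): print(n,proj('wrist',cw(-48+66*np.sin(n),-32,70+66*np.cos(n))))
E
```

```text
t 11.4 q7 [ 0.7278  0.0569 -0.6609  1.8674  0.0372  1.2287  0.9149] clampframe [-44.3385 111.7644 175.7248] F [-0.2402 -0.3834  0.2601]
Rtool [[ 0.0008  0.6526  0.7577]
 [-0.0002  0.7577 -0.6526]
 [-1.      0.0003  0.0007]]
d cm tool [10.9732 -0.0043  0.9507]
turn about tool x -0.08504292119544843
0.4 (np.float64(298.6451288731656), np.float64(235.0250228512815))
0.5 (np.float64(300.924118040926), np.float64(242.9331161682403))
0.6 (np.float64(302.3206375369282), np.float64(250.90999095816363))
0.65 (np.float64(302.6893681259168), np.float64(254.8978915843865))
0.3 (np.float64(159.96050127355073), np.float64(358.83644276180013))
0.4 (np.float64(166.5248976343504), np.float64(361.4220547308496))
0.45 (np.float64(169.7512986327801), np.float64(362.4153289558311))
```

View pics/w8.png

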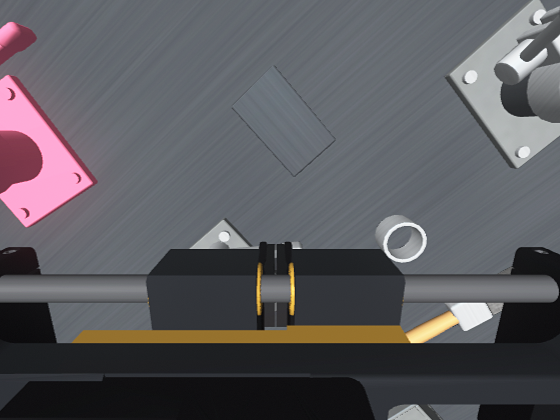

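Request:
{"api": "step_arm", "payload": {
  "increments": [0,0,0,-0.1,0,0,5,0,0,0,0,0,5,0,0,0,0,0,0.9,0,0,0,0,0,0,0,0,0,0,0,0,0,0,0,0,0]
}}

```text
time: 12.2
position: [0.4931, -0.0668, 0.0686]
tool_rot: [0.476, 1.514, -0.476]
ft_force: [0.3, -0.6, 0.2]
grip_width: 0.007
```

```bash
python3 - <<'E'
from h import *
d=14.5
delta(*[-48+60*np.sin(.62)-d*np.cos(.62),40+60*np.cos(.62)+d*np.sin(.62)],66); yawerr(.62)
E
```

```text
t 12.2 q7 [ 0.6979  0.1867 -0.6629  1.9827  0.1362  1.0117  0.934 ] clampframe [-43.0565 111.9516  68.5952] F [ 0.2648 -0.5955  0.2273]
Rtool [[ 0.0035  0.5713  0.8207]
 [-0.001   0.8207 -0.5713]
 [-1.      0.0011  0.0034]]
d cm tool [ 0.2674 -0.1153  2.329 ]
turn about tool x -0.012113940974821436
```

Request:
{"api": "step_arm", "payload": {
  "increments": [0.2,-0.1,1.2,0,0,0,0,0,1.3,0,0,0,0,0.15,0.91,0.15,0,0,0,0.15,0.91,0.15,0,0,0,0.15,0.91,0.15,0,0,0,0.15,0.91,0.15,0,0,0,0,0,0,0,0]
}}

```text
time: 13.08
position: [0.5393, -0.103, 0.0643]
tool_rot: [0.939, 1.363, -0.939]
ft_force: [-3.0, 3.0, 1.9]
grip_width: 0.008
```

```bash
python3 - <<'E'
from h import *
for l in (1.2,1.57):
  d=14.5
  delta(*[-48+60*np.sin(l)-d*np.cos(l),40+60*np.cos(l)+d*np.sin(l)],66); yawerr(l)
save('side','s9.png')
a=cv2.imread('pics/s9.png')[60:200,150:330]; cv2.imwrite('pics/s9c.png',cv2.resize(a,None,fx=4,fy=4))
E
```

```text
t 13.075 q7 [ 0.6179  0.2924 -0.5419  1.8631  0.1711  1.0362  0.3686] clampframe [ 2.2597 74.714  64.2937] F [-3.0181  2.9839  1.8966]
Rtool [[-0.0033  0.9352  0.3541]
 [ 0.0025  0.3541 -0.9352]
 [-1.     -0.0022 -0.0035]]
d cm tool [-0.1706  0.0561 -0.0382]
turn about tool x -0.0328083207419092
t 13.075 q7 [ 0.6179  0.2924 -0.5419  1.8631  0.1711  1.0362  0.3686] clampframe [ 2.2597 74.714  64.2937] F [-3.0181  2.9839  1.8966]
Rtool [[-0.0033  0.9352  0.3541]
 [ 0.0025  0.3541 -0.9352]
 [-1.     -0.0022 -0.0035]]
d cm tool [-0.1789  0.2488  2.2245]
turn about tool x 0.3371916792580909
```

View pics/s9c.png

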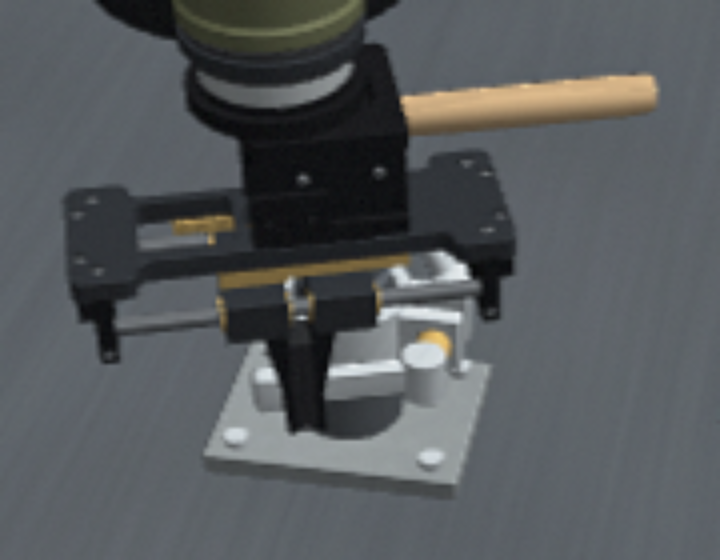

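The fingers are pushing flat on the lever (crop 310,390), which is at about 1.2 rad. Now the last part.

Request:
{"api": "step_arm", "payload": {
  "increments": [-0.1,0.1,0.9,0.15,0,0,0,0.1,0.9,0.15,0,0,0,0,0.5,0.04,0,0,0,0,0.3,0,0,0,0,0,0.2,0,0,0,0,0,0,0,0,0]
}}

```text
time: 13.88
position: [0.548, -0.1219, 0.0646]
tool_rot: [1.196, 1.231, -1.184]
ft_force: [1.2, 16.0, -1.5]
grip_width: -0.0
```

```bash
python3 - <<'E'
from h import *
l=1.57;d=14.5
delta(*[-48+60*np.sin(l)-d*np.cos(l),40+60*np.cos(l)+d*np.sin(l)],66); yawerr(l)
E
```

```text
t 13.875 q7 [ 0.5977  0.308  -0.4823  1.8346  0.151   1.04    0.0859] clampframe [10.5582 55.5365 64.5998] F [ 1.2222 15.9896 -1.5032]
Rtool [[-0.0012  0.9996  0.0282]
 [ 0.0112  0.0282 -0.9995]
 [-0.9999 -0.0009 -0.0112]]
d cm tool [-0.1413  0.1425  0.0979]
turn about tool x 0.003402533972478583
```

Request:
{"api": "step_arm", "payload": {
  "increments": [0,0,0.3,0,0,0,0,0,0,0,0,0]
}}

```text
time: 14.12
position: [0.548, -0.1221, 0.0646]
tool_rot: [1.197, 1.235, -1.182]
ft_force: [-1.2, 20.3, -1.1]
grip_width: 0.006
```

Request:
{"api": "step_arm", "payload": {
  "increments": [0,0,-2,0,0,0,0,0,-3,0,0,0,0,0,0,0,0,0,-5,0,0,0,0,0,-5,0,0,0,0,0,-5,0,0,0,0,0,-5,0,0,0,0,0,0,0,0,0,0,0,0,0,0,0]
}}

```text
schema error: expected a multiple of 6 numbers
```

```bash
python3 - <<'E'
from h import *
st(); a=save('side','s10.png'); b=save('scene','sc10.png')
a=np.ascontiguousarray(a[60:200,150:330,::-1]);b=np.ascontiguousarray(b[110:250,130:310,::-1])
cv2.imwrite('pics/s10c.png',cv2.resize(np.vstack([a,b]),None,fx=2.1,fy=2.1))
cv2.imwrite('pics/s10d.png',cv2.resize(a,None,fx=4,fy=4))
for l in (1.37,1.47,1.57):print(l,proj('side',cw(-48+82*np.sin(l),40+82*np.cos(l),81)),proj('scene',cw(-48+82*np.sin(l),40+82*np.cos(l),81)))
for n in (.27,.35,.45): print(n,proj('side',cw(-48+66*np.sin(n),-32,70+66*np.cos(n))))
E
```

```text
t 14.125 q7 [ 0.6002  0.3093 -0.4828  1.8332  0.1482  1.0413  0.0912] clampframe [10.5573 55.3176 64.5958] F [-1.1958 20.2994 -1.1477]
Rtool [[-0.0019  0.9996  0.0298]
 [ 0.0144  0.0298 -0.9995]
 [-0.9999 -0.0015 -0.0145]]
1.37 (np.float64(212.2113462018383), np.float64(149.2618245093991)) (np.float64(192.02813607050476), np.float64(209.81883565006933))
1.47 (np.float64(212.60540860749222), np.float64(146.63908915237278)) (np.float64(188.9638130323467), np.float64(207.19632354448416))
1.57 (np.float64(213.41989393112928), np.float64(144.0624141227252)) (np.float64(186.32299771479506), np.float64(204.3367145450709))
0.27 (np.float64(252.58142932085929), np.float64(103.06795111955238))
0.35 (np.float64(250.05361499665898), np.float64(103.5644118822827))
0.45 (np.float64(247.02090627007811), np.float64(104.43806222325848))
```

View pics/s10c.png

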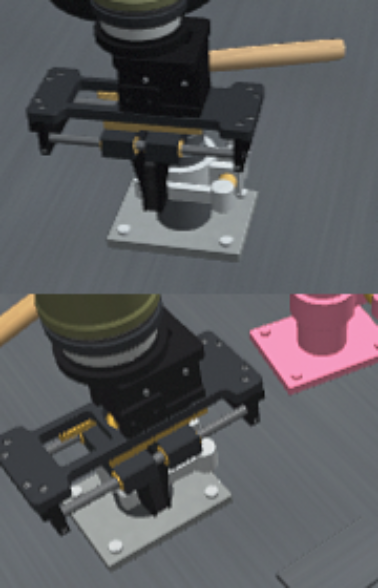

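View pics/s10d.png

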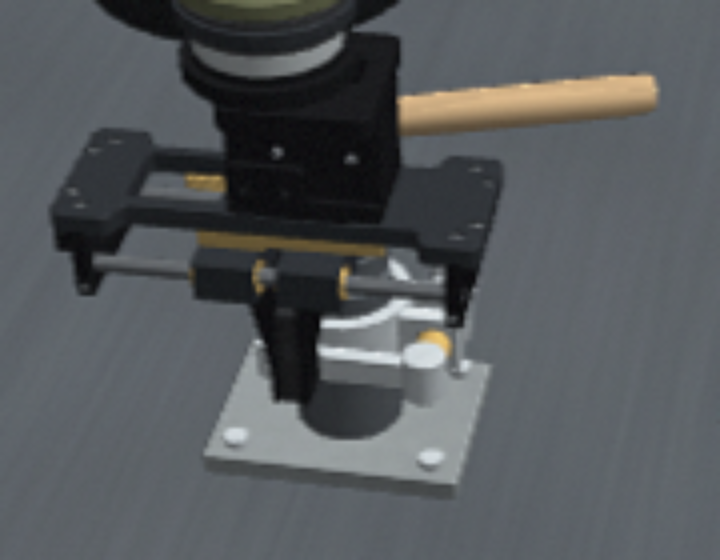

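Request:
{"api": "step_arm", "payload": {
  "increments": [0,0,-2,0,0,0,0,0,-3,0,0,0,0,0,0,0,0,0,-5,0,0,0,0,0,-5,0,0,0,0,0,-5,0,0,0,0,0,-5,0,0,0,0,0,0,0,0,0,0,0,0,0,0,0,0,0]
}}

```text
time: 15.35
position: [0.546, -0.0854, 0.2652]
tool_rot: [1.193, 1.219, -1.194]
ft_force: [0.2, -0.1, -1.7]
grip_width: 0.006
```

```bash
python3 - <<'E'
from h import *
st(); a=save('side','s11.png'); b=save('scene','sc11.png')
a=a[60:200,150:330,::-1]
cv2.imwrite('pics/s11d.png',cv2.resize(a,None,fx=4,fy=4))
E
```

```text
t 15.35 q7 [ 0.5817  0.1263 -0.5187  1.6159  0.0642  1.4164  0.0777] clampframe [  9.4301  92.1445 265.2071] F [ 0.1539 -0.0819 -1.6562]
Rtool [[-0.0002  0.9998  0.0212]
 [-0.0009  0.0212 -0.9998]
 [-1.     -0.0003  0.0009]]
```

View pics/s11d.png

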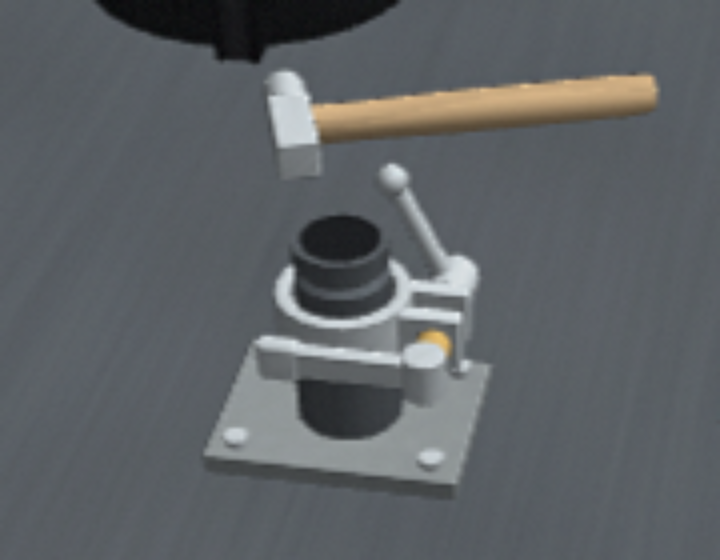

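View pics/sc11.png

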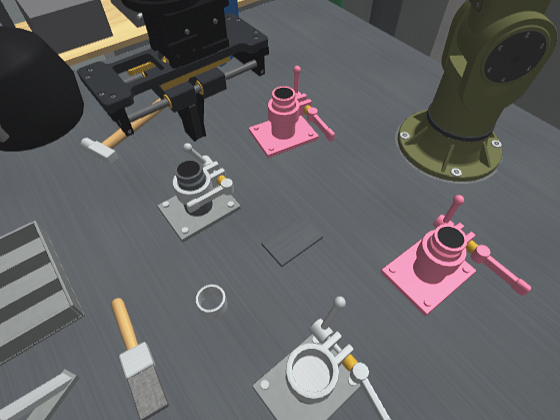

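The lever is parallel to the plate edge: its tip at side pixel (214,145) is about 1.55 rad. The nut ball at (248,104.5) is about 0.42–0.45. The spare looks unchanged, and the arm is clear.

```bash
python3 -c "
from bench import ctrl
print(ctrl.close_job())"
```

```text
the job is handed in; nothing more can be done
None
```

The collar with the pipe is locked: the nut is tight and the lever is folded home. I handed the job in at about 15.5 s of the 45 s allowed; it gave no verdict.

- **Nut:** I pushed its ball over, away from the robot, until it stopped. The force rose to about 23 N and a further 4 mm of commanded travel moved it only 0.6 mm. In the last picture the nut reads about 0.42–0.45 rad.
- **Lever:** I pushed it round its arc to the stop, where 3 mm more command moved it 0.2 mm at 20 N. In the last picture it reads about 1.55 rad. Partway round, joint 7 neared its limit, so I backed off, turned the tool half a turn and continued.
- **At hand-in:** the arm was lifted clear, 0.27 m up, with forces near zero. The spare collar and the pink look-alikes were not approached and look unchanged.
- **Slip:** one retreat command was refused for a wrong number count and did not move the arm. I sent it again correctly, and no check failed.

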